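Unhitch the model trailer and hold its tongue up

ROBOT

A 6-joint arm with a two-finger parallel gripper is mounted at the origin on a cart in front of the work surface, level with it; the furniture and walls round the work are solid. World frame = base frame: x ahead of the robot, y to its left, z up, the work surface at z = 0. Lengths are in m, angles in rad, forces in N, time in s.
With the tool pointing down it reaches from about 0.275 to 0.875 m from the base axis. Payload 12.5 kg.
Tool frame: the origin (TCP) lies at the very end of the fingers, on their centre line; the grasp point (between the pads) lies 19 mm behind it (arm.tcp_to_grasp is the distance from the TCP to the grasp point, in m); z points along the fingers, y is the line along which they close (so a half turn about z gives the same grasp; the last joint's range is limited). The gripper opens to 85 mm and grips with 20 to 120 N. Pads are 22 mm wide; open, the fingers measure 114 mm over their backs; the gripper's body (76 mm by 85 mm) begins 54 mm behind the grasp point. The pads swing forward as they close: fully open they stand 13 mm farther back than shut.
Start: joints at [-1.282, 0.351, 1.652, -0, 1.139, -0.085], TCP at [0.201, -0.512, 0.231] pointing down, gripper open.
Joint ranges: [-2.75, 2.75], [-0.79, 2.1], [0.01, 2.65], [-1.57, 4.71], [0.07, 3.14], [-2.87, 2.87]. Speed limits (rad/s): [2.22, 2.22, 2.79, 3.14, 3.14, 3.14].

INTERFACE

Orientations are given as a unit quaternion [x, y, z, w].
In Python, from workcell import sense, eyes, workorder, arm gives the robot as it stands.
- The arm moves only by the tool carry_out, never from a script. Its argument "series" is a list of rows, each a list of 3 entries, a list of its own where there are three numbers: the shift along the world's x, y, z in cm, then the turn about the world's z in degrees, then the finger opening in cm, from 0 to 8.54. In form: [[[x, y, z], turn, hand], ...]. A call has 1 to 20 rows; each row is the pose to reach, as a shift and turn from the pose commanded when the call began; what a row does not reach only later rows make up. A row lasts 1/10 s, in which the tool goes at most 50 mm and 8.59 degrees, less where a joint would pass 70% of its speed; a pose out of reach is approached as far as the arm can. A call with a gripper value outside its range is refused whole. The fingers move at their own pace and stop on an object; the grip force is fixed at half the most. Time passes only in rows, so rows that repeat a pose let the fingers close. It gives the time, the measured TCP pose, the force, the opening and the grip force at its end, in the units of the state.
- sense(): the state, without advancing time (a new reading comes with each control period).
- eyes.snapshot(name): name is "scene" or "top" or "wrist"; returns a dict with "pixels" (420x560x3 uint8, red, green, blue), "depth" (420x560 float32, m along the optical axis (not along the pixel's ray), 0 where there is no reading), "intrinsics" (3x3 intrinsics, pixels), "xyz" and "attitude" of the camera in the world. Camera axes: x right, y up, looking along -z (the intrinsics and any distortion apply to the point x, -y, -z); pixel columns grow to the right and rows downward; lengths in m; the calibration is good to about 2 mm. The wrist camera is an equidistant fisheye: a pixel r from the principal point sees the ray r / f radians off the axis. A picture is of the moment at which its call begins.
- workorder.sign_off(): hands the job in; it is judged then, once.
The state is a dict: "time": time; "q": joint angles; "qvel": joint speeds; "tau": joint torques, N m; "ee_pos": TCP position; "tcp_rot": TCP orientation; "ft_force": force on the tool from outside, world axes, zero at the start; "torque": the same for the moment, N m; "width": opening from 0.0 (shut) to 1.0 (fully open); "grasp_force": force on a finger pad.
Only numpy, scipy, OpenCV 4.12 (cv2) and the standard library are available. Lean on these libraries where they do the work, as an engineer would, in place of code of your own. Each camera call takes 0.05 s, during which the arm holds its last target. There are 200 camera calls.

TASK

The model trailer is latched onto the tow ball of the bench stand. Take the latch knob at the side of the coupler, pull it sideways all the way out against its spring while the tongue still sits on the ball, then, with it held out, lift the tongue straight up off the ball until it is about 6 cm higher than it sat, the wheels staying on the worktop. Finish while still gripping it and holding the tongue steady up there over the stand; leave the bottles and the jar alone.

Things in the scene. Friction and masses are not known exactly. Their poses are not given: they have to be found in the camera images.
- hitch_stand: Fixed dark steel bench stand, base 100 x 80 x 10 mm, with a steel tow ball. Origin on the worktop straight under the ball; the base reaches 62 mm to -x, 38 mm to +x, 40 mm to each y side; above it the stand is at most 34 mm wide in y. A fixed magnifier lamp, about 0.3 m tall, stands at x 0.52, y -0.33 in the base frame, to the right of the work: swing the arm round it on the near side.
- ball (a point): Centre of the tow ball, 24 mm diameter, 70 mm above the worktop, on a 10 mm thick neck.
- trailer: Loose two-wheeled model flatbed trailer, 0.5 kg, 280 mm long, 160 mm wide over the wheels. Origin at worktop level straight under the coupler socket; +x runs back along the drawbar (14 mm wide, top 83 mm high) to the wooden deck (110 to 260 mm behind the socket, rails up to 74 mm high), the latch knob is on its -y side, +z up.
- socket (a point): Centre of the socket in the trailer's coupler, a dark steel box 36 x 36 mm, open below, that sits over the ball; its top lies 26 mm above this point. 70 mm above the trailer's origin; coincides with the ball's centre while hitched. Once off the ball, the spring draws the coupler up to 18 mm towards the held knob; that is normal.
- axle (a point): Middle of the trailer's axle, 180 mm behind the socket; the wheels have 32 mm radius and turn freely, so this point is 32 mm above the worktop while they stand on it.
- latch (a joint): Travel of the latch along the trailer's -y, in m: 0 = home (a fork under the ball locks the coupler down), 0.018 = fully out; the ball is free from about 0.015. A spring returns it: 2 N at home, 6 N fully out. The latch slides on the coupler and is lifted with it, so raising the pulled-out knob raises the tongue (1 to 2 N).
- knob (a point): Middle of the grip of the latch knob: an aluminium spool with its axis along the trailer's y, free to spin on its shaft; grip 16 mm diameter, 28 mm long, with a 24 mm flange, 4 mm thick, at its outer end. While the latch is home it lies 52 mm to the -y side of the socket, 66 mm above the worktop, free on both x sides and above; it moves with the latch, and the tongue can pitch up about it.
- squat_jar: Small loose paint jar with dark cap, 30 mm diameter, 39 mm high, origin under its centre; leave alone.
- cement_bottle: Small loose squat bottle with white cap, 31 mm diameter, 52 mm high, origin under its centre; leave alone.
- glue_bottle: Loose white glue bottle with cone cap, 35 mm diameter, 84 mm high, origin under its centre; leave alone.
Things that resemble listed ones, but are neither listed nor needed, are in the scene too. Leave any yellow look-alike of the hitch_stand alone.

How it is judged:
On the way:
1. the latch is pulled out while the tongue still sits on the ball (value of joint latch above 0.0145 m and distance between socket and ball below 0.006 m), for 0.1 s.
At the end, for the whole second after the job is handed in: The fingers hold the trailer (over 1 N) with its socket 35 to 95 mm above the ball and within 50 mm of it sideways, touching neither stand nor bottles, wheels on the worktop (axle centre 25 to 42 mm high, trailer not leaning sideways more than 0.2 rad), at rest (below 0.03 m/s) (z of socket in the frame of ball between 0.035 and 0.095 m and horizontal distance between socket and ball below 0.05 m and contact force between the fingers and trailer above 1 N and contact force between trailer and hitch_stand below 0.1 N and contact force between trailer and glue_bottle below 0.1 N and contact force between trailer and squat_jar below 0.1 N and contact force between trailer and cement_bottle below 0.1 N and height (world z) of axle between 0.025 and 0.042 m and angle between trailer's own y axis and vertical between 1.37 and 1.77 rad and linear speed of trailer below 0.03 m/s); the arm keeps its last pose, push and grip.
It fails at once if a bottle or the jar is pushed more than 20 mm (distance of any of squat_jar, cement_bottle, glue_bottle from where it was at the start of the episode above 0.02 m).
It fails at once if the tongue is forced up while the latch is home (value of joint latch below 0.008 m and contact force between trailer and hitch_stand above 30 N).
It also fails if it takes over 38 s, if anything falls off the work surface, if the arm or the gripper's body presses on something with over 40 N, if the wrist force passes 120 N, or if a joint passes its speed limit or range.

## Working session

There is one attempt and no reset: what is moved stays moved. The work goes in short steps, Python scripts to look and compute and a tool call to move; the robot and the scene stay as the last step left them, time stands still between calls to the robot, and variables do not carry over. Pictures are saved under pics/ and viewed, at most 10 in all, crops included, and the job is handed in when it is done.

Besides the shell and the picture viewer there is one more tool, called after "Emit:" as name([rows], argument=value, ...), one row to a line, values as JSON. carry_out: Moves the arm, as the interface text tells. Its arguments: {"type":"object","properties":{"series":{"type":"array","items":{"type":"array"}}},"required":["series"]}

```bash
mkdir -p pics
cat > h.py <<'E'
import numpy as np,cv2
from workcell import sense,eyes
from scipy.spatial.transform import Rotation as R
def snap(n,f):
    s=eyes.snapshot(n); cv2.imwrite('pics/'+f+'.png',s['pixels'][:,:,::-1]); np.savez('pics/'+f+'.npz',**{k:np.array(v) for k,v in s.items()}); return s
def att(a):
    a=np.array(a); return a if a.shape==(3,3) else R.from_quat(a).as_matrix()
def pt(s,u,v,d=None):
    K=np.array(s['intrinsics']); d=s['depth'][int(v),int(u)] if d is None else d
    p=np.array([(u-K[0,2])/K[0,0]*d,-(v-K[1,2])/K[1,1]*d,-d]); return att(s['attitude'])@p+np.array(s['xyz'])
def atz(s,u,v,z):
    a=pt(s,u,v,1.0); c=np.array(s['xyz']); return c+(a-c)*(z-c[2])/(a[2]-c[2])
E
python3 - <<'E'
from h import *
for n in('top','scene'):
    s=snap(n,n+'0');print(n,s['xyz'],s['attitude'],s['intrinsics'])
print(sense())
E
```

```text
top [0.41022681 0.07401097 1.10080556] [-0.04726296  0.05385458  0.70779914 -0.70277043] [[409.35460899   0.         273.95314861]
 [  0.         409.35460899 210.55016753]
 [  0.           0.           1.        ]]
scene [-0.16375973  0.47338562  0.53217176] [-0.2497502   0.43588402  0.74063202 -0.4461997 ] [[443.91155806   0.         279.8056993 ]
 [  0.         443.91155806 219.08278158]
 [  0.           0.           1.        ]]
{'time': 0.1, 'q': array([-1.28160443e+00,  3.51186031e-01,  1.65234983e+00,  2.72443661e-06,
        1.13910023e+00, -8.45856081e-02]), 'qvel': array([ 1.96307414e-04,  3.93524431e-05, -2.52700045e-03,  4.03185489e-05,
       -2.41100472e-04, -9.67454272e-04]), 'tau': array([ 7.69136095e-04, -5.06834900e+01, -2.91876251e+01, -9.95136202e-05,
        2.69408360e-03, -3.72361376e-05]), 'ee_pos': array([ 0.20077191, -0.5117304 ,  0.23081414]), 'tcp_rot': array([ 9.82587041e-01,  1.85802141e-01, -5.20498662e-05, -5.19116635e-04]), 'ft_force': array([-0.59666673, -0.99574953,  0.18931454]), 'torque': array([ 0.03469281,  0.0026251 , -0.00116369]), 'grasp_force': 0.0, 'width': 1.002876798877937}
```

View pics/top0.png

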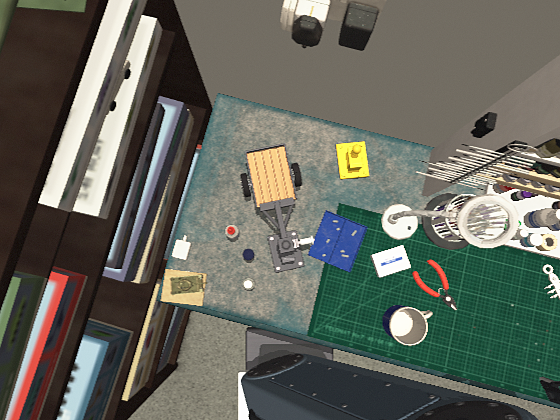

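View pics/scene0.png

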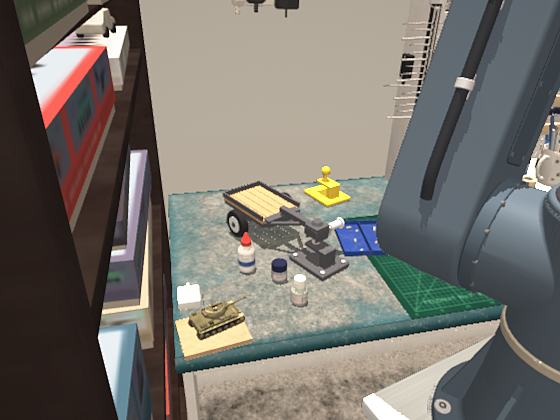

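The top view shows the dark stand with the trailer coupler at (286,243), the knob to its right at (305,241) and the deck at (271,177). The glue bottle is at (232,231), the jar at (249,255) and the cement bottle at (248,285), all to the left of the coupler; the lamp is at (400-490,220). There are two stands: dark at (286,250) and yellow at (352,158). The dark one carries the trailer, so it's the one meant. I'll confirm that in a crop.

Run:
```python
from h import *
s=np.load('pics/top0.npz')
c=s['pixels'][205:305,215:335,::-1]; cv2.imwrite('pics/crop0.png',cv2.resize(c,None,fx=6,fy=6,interpolation=cv2.INTER_CUBIC))
for u,v in[(286,243),(305,241),(310,241),(271,177),(232,231),(249,255),(248,285),(275,262)]: print(u,v,pt(s,u,v).round(3))
```

```text
286 243 [0.474 0.035 0.095]
305 241 [ 0.48  -0.013  0.074]
310 241 [ 0.481 -0.026  0.071]
271 177 [0.648 0.071 0.061]
232 231 [0.507 0.17  0.072]
249 255 [0.448 0.129 0.041]
248 285 [0.372 0.131 0.05 ]
275 262 [0.43  0.061 0.007]
```

View pics/crop0.png

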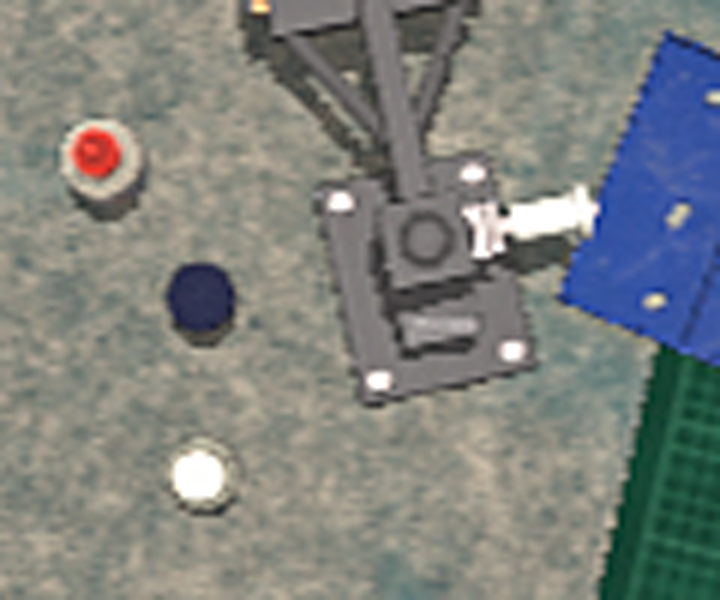

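Confirmed: the dark grey coupler box is centred at crop (428,238), over the dark stand. The silver knob grip runs from crop (505,220) to (575,213), with its flange at (588,212).

Run:
```python
from h import *
s=np.load('pics/top0.npz')
f=lambda x,y,z:atz(s,215+x/6-.5,205+y/6-.5,z)
c=f(428,238,.096); a=f(505,220,.068); b=f(575,213,.068); fl=f(588,212,.068)
print(c,a,b,fl,(a+b)/2)
d1=atz(s,248,149.5,.074);d2=atz(s,285,146,.074)
# deck boards depth-based centre line
D=np.array([pt(s,u,v) for v in range(155,200,5) for u in range(258,286,3)])
print('deck mid',(d1+d2)/2)
m=(d1+d2)/2-c; print('yaw drawbar',np.degrees(np.arctan2(m[1],m[0])))
k=fl-c; print('yaw knob',np.degrees(np.arctan2(k[0],-k[1])))
for u,v in[(400,220),(388,214),(430,215),(488,220),(465,215),(408,325),(330,240)]: print(u,v,pt(s,u,v).round(3))
```

```text
[0.47154326 0.03557435 0.096     ] [0.4805763  0.00202187 0.068     ] [ 0.48330961 -0.02750064  0.068     ] [ 0.48369136 -0.03298498  0.068     ] [ 0.48194296 -0.01273938  0.068     ]
deck mid [0.72270712 0.08182483 0.074     ]
yaw drawbar 10.433823461413835
yaw knob 10.048009215025672
400 220 [ 0.539 -0.275  0.014]
388 214 [ 0.555 -0.243  0.015]
430 215 [ 0.527 -0.279  0.208]
488 220 [ 0.507 -0.37   0.276]
465 215 [ 0.518 -0.327  0.27 ]
408 325 [ 0.265 -0.282  0.011]
330 240 [ 0.487 -0.086  0.007]
```

Emit:
carry_out([
  [[-1.5, 4.5, 1], 0, 8.5],
  [[-3, 9, 2], 4, 8.5],
  [[-3, 13, 2], 12, 8.5],
  [[0, 16.5, 2], 20, 8.5],
  [[4, 19.5, 2], 28, 8.5],
  [[8, 22.5, 2], 36, 8.5],
  [[10.5, 26.5, 2], 44, 8.5],
  [[13, 30.5, 2], 52, 8.5],
  [[15.5, 34.5, 2], 60, 8.5],
  [[18, 38.5, 2], 67, 8.5],
  [[20.5, 42, 1], 73, 8.5],
  [[23.5, 45, 0], 79, 8.5],
  [[26, 47.5, -2], 79, 8.5],
  [[28, 49.7, -5], 79, 8.5],
  [[28, 49.7, -5], 79, 8.5],
  [[28, 49.7, -5], 79, 8.5],
  [[28, 49.7, -5], 79, 8.5],
])

```text
time: 1.8
ee_pos: [0.4807, -0.0156, 0.182]
tcp_rot: [0.64, 0.768, 0.0, 0.0]
ft_force: [0.5, 0.6, 0.8]
width: 0.995
grasp_force: 0.0
```

Run:
```python
from h import *
s=snap('wrist','w1');print(s['xyz'],s['attitude'],s['intrinsics']);print(sense())
cv2.imwrite('pics/w1.png',cv2.resize(s['pixels'][:,:,::-1],(800,600)))
```

```text
[0.46732696 0.05626256 0.32446061] [-0.14148814 -0.01364864  0.08973695  0.9857698 ] [[325.1922621    0.         278.90411287]
 [  0.         325.1922621  208.88278473]
 [  0.           0.           1.        ]]
{'time': 1.85, 'q': array([-1.29420745e-01,  2.88076688e-01,  1.87677972e+00, -6.08768748e-05,
        9.75349950e-01, -3.10247717e-01]), 'qvel': array([-0.00162816, -0.00453939,  0.00013828,  0.00033233, -0.00188251,
        0.00395274]), 'tau': array([ 4.60836673e-01, -4.28949666e+01, -2.58853805e+01,  9.33784700e-03,
        2.49145742e-03, -5.83325149e-03]), 'ee_pos': array([ 0.48082132, -0.01569933,  0.18224272]), 'tcp_rot': array([6.40360418e-01, 7.68074251e-01, 3.50165174e-04, 5.98724149e-04]), 'ft_force': array([-0.23632796,  0.14307258,  0.2136862 ]), 'torque': array([ 0.04835398, -0.02104426,  0.00769703]), 'grasp_force': 0.0, 'width': 0.993971575859554}
```

View pics/w1.png

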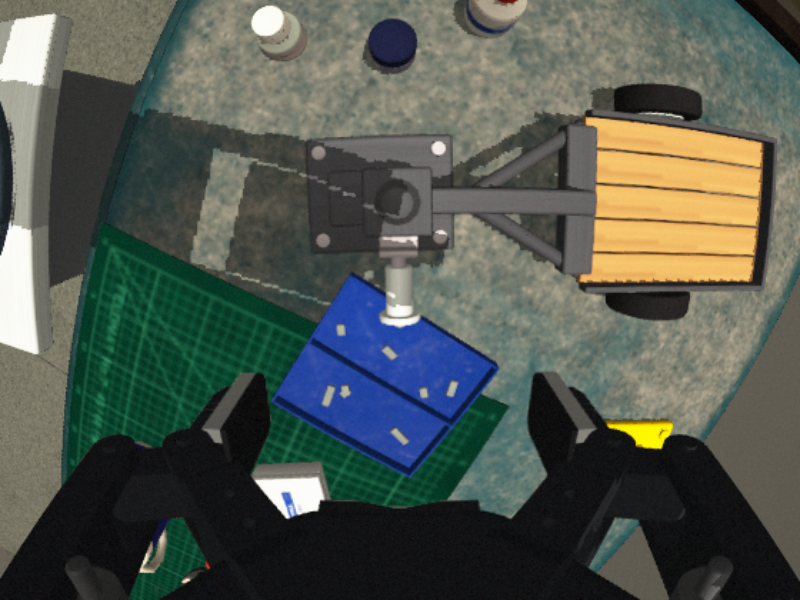

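The wrist view shows the knob grip running from (400,258) to its flange at (400,318), lying midway between the open fingers and aligned with them. Refining the position now.

Run:
```python
from h import *
s=np.load('pics/w1.npz');K=s['intrinsics'];A=att(s['attitude']);c=s['xyz']
def w(u,v,z):
    x,y=u*.7-.15-K[0,2],v*.7-.15-K[1,2];r=np.hypot(x,y);t=r/K[0,0]
    d=A@np.array([x/r*np.sin(t),-y/r*np.sin(t),-np.cos(t)]);return c+d*(z-c[2])/d[2]
a=w(399.5,258,.072);b=w(400,314,.072);print(a,b,(a+b)/2,np.linalg.norm(a-b));print(w(397,200,.096))
print((w(590,200,.083)),'yaw',np.degrees(np.arctan2(*(w(590,202,.083)-w(440,201,.083))[[1,0]])))
```

```text
[0.47731488 0.00664739 0.072     ] [ 0.4835055  -0.02536226  0.072     ] [ 0.48041019 -0.00935744  0.072     ] 0.03260278463790112
[0.46989294 0.0397545  0.096     ]
[0.57339411 0.06094619 0.083     ] yaw 12.040895163509987
```

Emit:
carry_out([
  [[0, 0.3, -4], 0, 8.5],
  [[0, 0.3, -8], 0, 8.5],
  [[0, 0.3, -11], 0, 8.5],
  [[0, 0.3, -13.6], 0, 8.5],
  [[0, 0.3, -13.6], 0, 8.5],
  [[0, 0.3, -13.6], 0, 5],
  [[0, 0.3, -13.6], 0, 3],
  [[0, 0.3, -13.6], 0, 2],
  [[0, 0.3, -13.6], 0, 0.5],
  [[0, 0.3, -13.6], 0, 0.5],
  [[0, 0.3, -13.6], 0, 0.5],
  [[0, 0.3, -13.6], 0, 0.5],
  [[0, 0.3, -13.6], 0, 0.5],
])

```text
time: 3.15
ee_pos: [0.481, -0.012, 0.0456]
tcp_rot: [0.64, 0.768, 0.0, 0.0]
ft_force: [-1.8, -0.3, 6.0]
width: 0.164
grasp_force: 58.4
```

Run:
```python
from h import *
s=snap('wrist','w2');q=sense();print({k:q[k] for k in('time','ee_pos','ft_force','torque','width','grasp_force')})
cv2.imwrite('pics/w2.png',cv2.resize(s['pixels'][100:340,140:420,::-1],(700,600)))
```

```text
{'time': 3.2, 'ee_pos': array([ 0.48098012, -0.0119843 ,  0.0455533 ]), 'ft_force': array([-1.63974202, -0.12257645,  5.5406746 ]), 'torque': array([0.01925508, 0.19366961, 0.06063794]), 'width': 0.16353298068853023, 'grasp_force': 58.426101207733154}
```

View pics/w2.png

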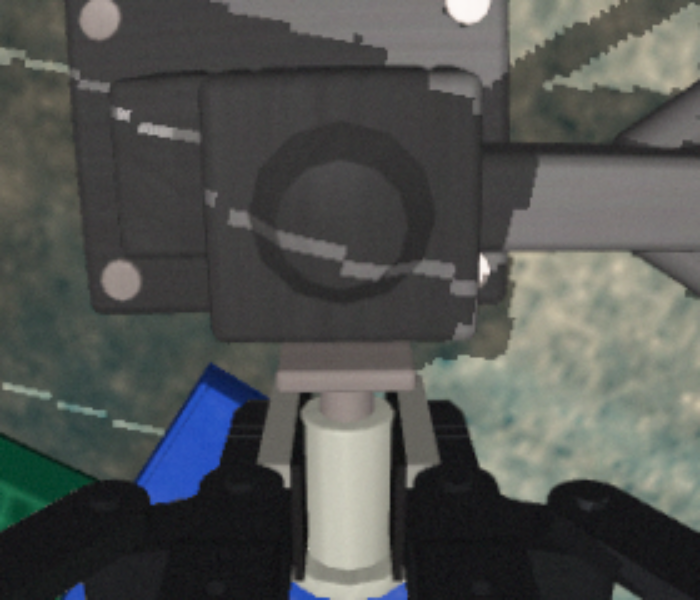

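The knob sits centred between the pads, with its flange just past their outer edge. I'll pull it out along the trailer's -y.

Emit:
carry_out([
  [[0.1, -0.4, 0], 0, 0.5],
  [[0.15, -0.8, 0], 0, 0.5],
  [[0.2, -1.2, 0], 0, 0.5],
  [[0.3, -1.5, 0], 0, 0.5],
  [[0.32, -1.7, 0], 0, 0.5],
  [[0.32, -1.75, 0], 0, 0.5],
  [[0.32, -1.75, 0], 0, 0.5],
  [[0.32, -1.75, 0], 0, 0.5],
  [[0.32, -1.75, 0], 0, 0.5],
])

```text
time: 4.1
ee_pos: [0.4842, -0.0293, 0.0453]
tcp_rot: [0.64, 0.768, 0.0, -0.0]
ft_force: [1.2, 7.1, 2.3]
width: 0.168
grasp_force: 58.5
```

Run:
```python
from h import *
s=snap('wrist','w3');q=sense();print({k:q[k] for k in('time','ee_pos','ft_force','torque','width','grasp_force')})
cv2.imwrite('pics/w3.png',cv2.resize(s['pixels'][70:310,140:420,::-1],(700,600)))
```

```text
{'time': 4.15, 'ee_pos': array([ 0.48421315, -0.02929098,  0.04531178]), 'ft_force': array([0.15181315, 4.97327877, 2.52637654]), 'torque': array([ 0.95023038, -0.10555371,  0.13834438]), 'width': 0.16068097437447595, 'grasp_force': 58.471400141716}
```

View pics/w3.png

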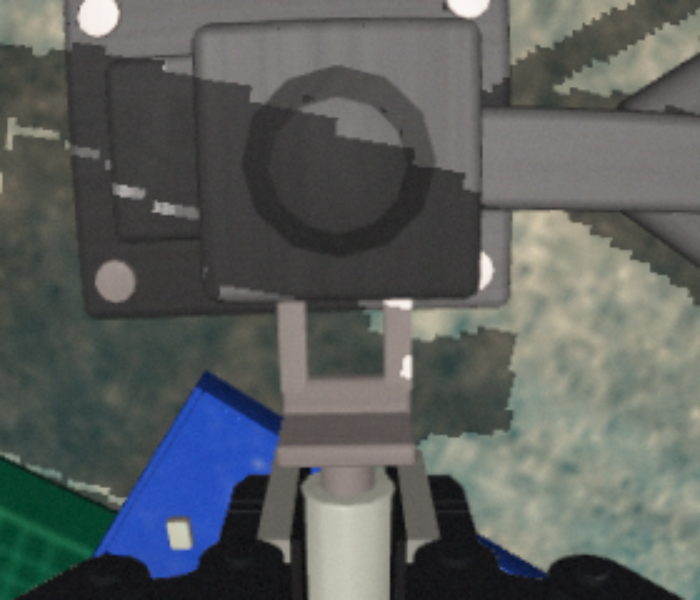

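The fork is fully visible outside the coupler, the knob hasn't slipped in the pads and the pull force is about 6 N. So the latch is out, and I can lift.

Emit:
carry_out([
  [[0, 0, 0.4], 0, 0.5],
  [[0, 0, 0.8], 0, 0.5],
  [[0, 0, 1.2], 0, 0.5],
  [[0, 0, 1.7], 0, 0.5],
  [[0, 0, 2.2], 0, 0.5],
  [[0, 0, 2.7], 0, 0.5],
  [[0, 0, 3.2], 0, 0.5],
  [[0, 0, 3.7], 0, 0.5],
  [[0, 0, 4.2], 0, 0.5],
  [[0, 0, 4.7], 0, 0.5],
  [[0, 0, 5.2], 0, 0.5],
  [[0, 0, 5.6], 0, 0.5],
  [[0, 0, 5.9], 0, 0.5],
  [[0, 0, 6.1], 0, 0.5],
  [[0, 0, 6.1], 0, 0.5],
  [[0, 0, 6.1], 0, 0.5],
  [[0, 0, 6.1], 0, 0.5],
  [[0, 0, 6.1], 0, 0.5],
  [[0, 0, 6.1], 0, 0.5],
  [[0, 0, 6.1], 0, 0.5],
])

```text
time: 6.15
ee_pos: [0.484, -0.0295, 0.1062]
tcp_rot: [0.64, 0.768, -0.0, -0.0]
ft_force: [0.3, 0.2, -1.2]
width: 0.169
grasp_force: 58.6
```

Run:
```python
from h import *
s=snap('scene','s4');q=sense();print({k:q[k] for k in('time','ee_pos','ft_force','torque','width','grasp_force')})
cv2.imwrite('pics/s4.png',cv2.resize(s['pixels'][150:330,170:410,::-1],(800,600)))
```

```text
{'time': 6.2, 'ee_pos': array([ 0.48408551, -0.02948461,  0.1062758 ]), 'ft_force': array([ 0.77818167,  0.17430896, -1.11021845]), 'torque': array([0.06255861, 0.02147518, 0.08786671]), 'width': 0.16372274889808405, 'grasp_force': 58.64036321640015}
```

View pics/s4.png

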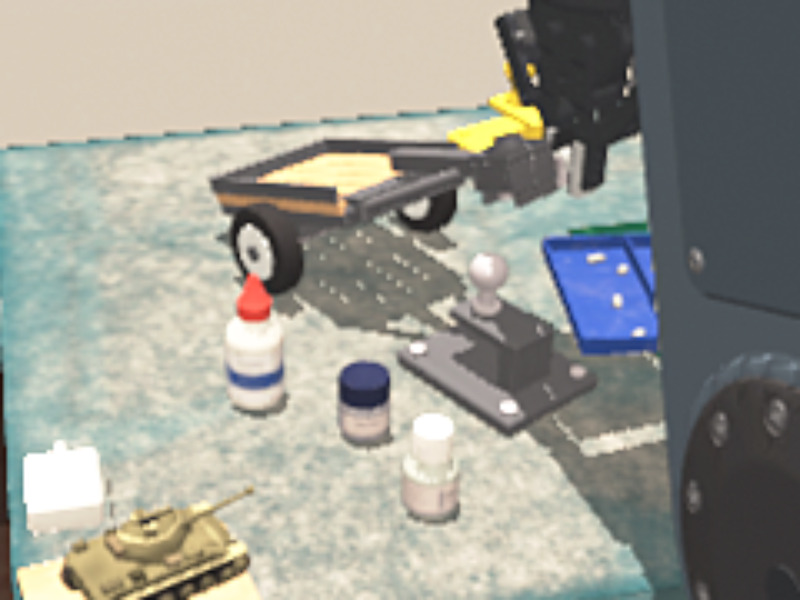

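The ball at crop (488,270) is bare and the coupler hangs above it near (505,165). The wheels are on the worktop and the bottles haven't moved. I'll check the sideways offset before signing off.

Run:
```python
from h import *
s=np.load('pics/s4.npz')
for u,v in[(316.4,231),(320,197),(323,202),(328,201),(316,202),(249,225)]: print(u,v,pt(s,u,v).round(3))
w=snap('wrist','w5')
for _ in range(4): eyes.snapshot('wrist')
q=sense();print(q['qvel'].round(4),q['ft_force'],q['grasp_force'])
cv2.imwrite('pics/w5.png',w['pixels'][:,:,::-1])
```

```text
316.4 231 [0.461 0.042 0.076]
320 197 [0.465 0.036 0.148]
323 202 [0.46  0.032 0.139]
328 201 [0.458 0.021 0.139]
316 202 [0.476 0.037 0.133]
249 225 [0.599 0.125 0.039]
[ 0.0012 -0.0006 -0.0004  0.0002  0.0016  0.0008] [-0.22758683  0.80784706 -0.55873823] 58.63756835460663
```

View pics/w5.png

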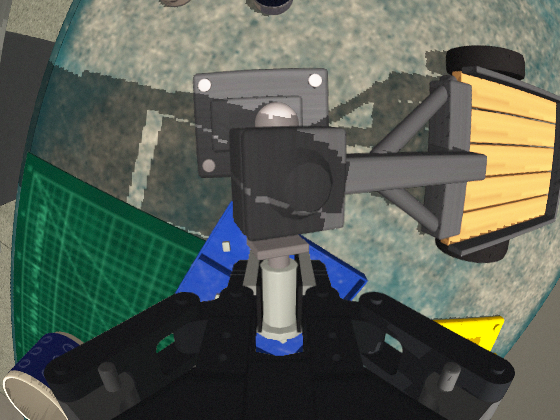

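The coupler hangs about 6 cm above the ball, drawn roughly 18 mm toward the knob, which the task says is normal. It's steady and still gripped, so I'm handing in.

```bash
python3 -c "
from workcell import workorder
print(workorder.sign_off())"
```

```text
the job is handed in; nothing more can be done
None
```

The job is handed in, with no verdict shown: I pulled the latch out about 17 mm with the tongue on the ball, then lifted the tongue about 6 cm, where it is held steady over the stand with its wheels down and the bottles and jar untouched.

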